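Close the lapping press over the valve plate and bed it

ROBOT

A 6-joint arm with a two-finger parallel gripper is mounted at the origin on the work surface. World frame = base frame: x ahead of the robot, y to its left, z up, the work surface at z = 0. Lengths are in m, angles in degrees, forces in N, time in s.
With the tool pointing down it reaches from about 0.275 to 0.775 m from the base axis. Payload 14.6 kg.
Tool frame: the origin (TCP) lies at the very end of the fingers, on their centre line; the grasp point (between the pads) lies 19 mm behind it; z points along the fingers, y is the line along which they close (so a half turn about z gives the same grasp; the last joint's range is limited). The gripper opens to 85 mm and grips with 20 to 120 N. Pads are 22 mm wide; open, the fingers measure 114 mm over their backs; the gripper's body (76 mm by 85 mm) begins 54 mm behind the grasp point. The pads swing forward as they close: fully open they stand 13 mm farther back than shut.
Start: joints at [-72.324, 15.075, -2.767, 72.158, 0, 81.102], TCP at [0.235, -0.47, 0.231] pointing down, gripper open.
Joint ranges: [-151.79, 151.79], [-50.71, 97.33], [-67.44, 78.34], [-121.81, 120.89], [-77.56, 73.72], [-180, 180]. Speed limits (degrees/s): [108.29, 108.29, 147.25, 159.86, 180, 180].

INTERFACE

Orientations are given as a 3x3 rotation matrix whose columns are the frame's x, y, z axes.
In Python, from workcell import robot gives the robot as it stands. Calls block until the motion is done:
- robot.move_pose(position, orientation): joint-space move of the TCP to a pose.
- robot.servo_line(position, max_speed=0.15, rot=None, until_force=None): straight line of the TCP; rot=None keeps the orientation; max_speed is the mean speed in m/s. With until_force (N) it stops when the force on the tool has changed by that much, and returns True; else False.
- robot.set_joints(angles): joint-space move.
- robot.move_gripper(opening, newtons=None): finger opening in m; newtons is the grip in N (None keeps the last); returns when the fingers have stopped.
- robot.dwell(seconds).
- robot.solve_ik(position, orientation): joint angles nearest the present ones, or None.
- robot.read_state(): the state.
- robot.camera(name): name is "scene" or "top" or "wrist"; returns the picture (480x640x3 uint8, blue, green, red); there is no depth.
- robot.camera_info(name): a dict with "fx", "fy", "cx", "cy" (pixels), "distortion" ([k1, k2, p1, p2, k3] as OpenCV has them; the pictures are not rectified), "R" (3x3) and "t" (3): a world point X has camera coordinates R X + t; the wrist camera has in their place "hand_eye" (4x4, takes a point from camera to tool coordinates, whose origin is the TCP and whose axes are the flange's). Camera axes: x right, y down, z forward; pixel columns grow to the right and rows downward; lengths in m; the calibration is good to about 2 mm. A picture is of the moment at which its call begins: read the wrist's pose just before it. camera_info takes no time and is no camera call.
A pose or a line that the arm cannot do raises robot.MotionError and nothing moves.
- robot.sign_off(): hands the job in; it is judged then, once.
The state is a dict: "time_s": time; "joints": joint angles; "qvel": joint speeds; "joint_torque": joint torques, N m; "eef_pos": TCP position; "orientation": TCP orientation; "ft_force": force on the tool from outside, world axes, zero at the start; "ft_torque": the same for the moment, N m; "grip_width": finger opening in m; "gripper_force": force on a finger pad.
Only numpy, scipy, OpenCV 4.12 (cv2) and the standard library are available. Lean on these libraries where they do the work, as an engineer would, in place of code of your own. Each camera call takes 0.05 s, during which the arm holds its last target. There are 200 camera calls.

TASK

One of the two lapping presses holds the polished steel valve plate, the other the yellow reed clamp. Swing the cover of the press with the valve plate over and lower it gently, without letting it drop, until its sprung pad rests on the plate; then press down on its bar with about 10 N for a good second to bed the plate, let go and leave it closed. Leave the cover over the yellow clamp open, and do not disturb the clamp, the two lapping rings or the brass spacer.

Things in the scene. Friction and masses are not known exactly. Their poses are not given: they have to be found in the camera images.
- valve_plate: polished steel suction valve plate, a disc 80 mm across and 14 mm thick with small dark ports; lies flat in the nest of one of the two presses; origin at the centre of its underside, z up
- reed_clamp: yellow polymer reed clamp, 72 x 34 mm, 14 mm high, lying in the nest of the other press; origin at the centre of its underside
- ring_a: steel lapping ring, 72 mm across, bore 48 mm, 18 mm high, flat on the bench between the two presses; origin at the centre of its underside
- ring_b: second, equal steel lapping ring on the magnetic strip (50 mm wide, 12 mm high) along the far edge of the bench; origin at the centre of its underside
- spacer: knurled brass spacer, 60 mm across and 30 mm high, on the same strip; origin at the centre of its underside
- press_left: the left lapping press (seen from the robot), fixed: grey block 140 mm wide, 50 mm high, reaching from 70 mm before to 110 mm beyond the nest centre, with a round platen on top; origin on the bench under the nest centre; its x axis points level towards the hinge, away from the robot, z up
- nest_left (a point): centre of the nest floor of the left press, 60 mm above the bench; round it a rim 6 mm high, inside diameter 94 mm
- cover_left (a joint): hinge angle of the left cover, rad: 0 level, 0.03 pad just touches a 14 mm thick workpiece, 1.57 upright, 1.85 fully open, leaning back from the robot; -0.05 end of travel. Nearly free: past upright it stays open, else it falls. The cover is a clear sheet in a blue frame, about 0.4 kg, 120 mm wide, reaching 136 mm from the hinge
- cover_left_hinge (a point): middle of the left cover's hinge axis (along the press's y), 105 mm above the bench, 90 mm beyond the nest centre along the press's x
- cover_left_bar (a point): middle of the left cover's grip bar: black round bar, 14 mm diameter, 114 mm long, parallel to the hinge and 180 mm from it, in the plane of the cover; carried by two steel side arms, the space between them (94 mm) and between bar and cover frame (37 mm) is free for fingers
- pad_left: round black rubber pad, 56 mm across, on a stiff spring (7 mm travel) under the left cover, 90 mm from the hinge, over the nest centre when closed; its underside is 34 mm below the cover's plane; origin in the cover's plane, on the pad's axis
- press_right: the right lapping press (seen from the robot), fixed: grey block 140 mm wide, 50 mm high, reaching from 70 mm before to 110 mm beyond the nest centre, with a round platen on top; origin on the bench under the nest centre; its x axis points level towards the hinge, away from the robot, z up
- nest_right (a point): centre of the nest floor of the right press, 60 mm above the bench; round it a rim 6 mm high, inside diameter 94 mm
- cover_right (a joint): hinge angle of the right cover, rad: 0 level, 0.03 pad just touches a 14 mm thick workpiece, 1.57 upright, 1.85 fully open, leaning back from the robot; -0.05 end of travel. Nearly free: past upright it stays open, else it falls. The cover is a clear sheet in a blue frame, about 0.4 kg, 120 mm wide, reaching 136 mm from the hinge
- cover_right_hinge (a point): middle of the right cover's hinge axis (along the press's y), 105 mm above the bench, 90 mm beyond the nest centre along the press's x
- cover_right_bar (a point): middle of the right cover's grip bar: black round bar, 14 mm diameter, 114 mm long, parallel to the hinge and 180 mm from it, in the plane of the cover; carried by two steel side arms, the space between them (94 mm) and between bar and cover frame (37 mm) is free for fingers
- pad_right: round black rubber pad, 56 mm across, on a stiff spring (7 mm travel) under the right cover, 90 mm from the hinge, over the nest centre when closed; its underside is 34 mm below the cover's plane; origin in the cover's plane, on the pad's axis

How it is judged:
By the outcome, as a careful person would: the job done as asked, in the order asked, and still so for the second after the job is handed in, with the robot touching nothing.
It also fails if it takes over 58 s, if anything falls off the work surface, if the arm or the gripper's body presses on something with over 40 N, if the wrist force passes 120 N, or if a joint passes its speed limit or range.

## Working session

There is one attempt and no reset: what is moved stays moved. The work goes in short steps, each a Python script; the robot and the scene stay as the last script left them, time stands still between calls to the robot, and variables do not carry over. Pictures are saved under pics/ and viewed, at most 10 in all, crops included, and the job is handed in when it is done.

```bash
mkdir -p pics; python3 - <<'E'
from workcell import robot
import cv2
for n in("scene","top"):
    cv2.imwrite(f"pics/{n}.png",robot.camera(n)); print(n,robot.camera_info(n))
print(robot.camera_info("wrist")); s=robot.read_state();print(s)
E
```

```text
scene {'fx': 437.9479415985471, 'fy': 437.9479415985471, 'cx': 313.6245957704222, 'cy': 237.87507340037854, 'distortion': array([0.00857845, 0.        , 0.        , 0.        , 0.        ]), 'R': array([[-0.0296771 ,  0.99953729, -0.00666924],
       [ 0.73666103,  0.01736133, -0.67603928],
       [-0.67561069, -0.02497586, -0.7368354 ]]), 't': array([ 0.01106887, -0.39094085,  1.24979515])}
top {'fx': 598.639741544943, 'fy': 598.639741544943, 'cx': 323.94684116642725, 'cy': 231.7446031726041, 'distortion': array([0.05864011, 0.        , 0.        , 0.        , 0.        ]), 'R': array([[-0.0237555 , -0.99950255, -0.02074443],
       [-0.99143523,  0.02621913, -0.12794038],
       [ 0.12842064,  0.01752747, -0.99156489]]), 't': array([0.03011548, 0.6280293 , 0.95511778])}
{'fx': 385.8714988931058, 'fy': 385.8714988931058, 'cx': 314.2531183582821, 'cy': 235.67948457365674, 'distortion': array([-0.03355091,  0.        ,  0.        ,  0.        ,  0.        ]), 'hand_eye': array([[ 2.41957363e-05, -9.62222879e-01, -2.72262981e-01,
         6.99044236e-02],
       [ 9.99999986e-01,  6.89
[... 335 characters left out ...]
 1.41354242e-04,  8.11015508e+01]), 'qvel': array([ 0.02149326, -0.01766166,  0.19379255, -0.09035258, -0.01024056,
       -0.04474803]), 'joint_torque': array([ 3.00067484e-03, -6.38573956e+01,  3.85065114e+01,  9.92975780e-03,
       -1.33691410e-04,  1.22686467e-05]), 'eef_pos': array([ 0.23476725, -0.46933235,  0.2308708 ]), 'orientation': array([[ 8.94373138e-01,  4.47321596e-01, -2.82102332e-04],
       [ 4.47321661e-01, -8.94372704e-01,  8.93481785e-04],
       [ 1.47369073e-04, -9.25296592e-04, -9.99999561e-01]]), 'ft_force': array([0.51093453, 0.2902473 , 0.24831428]), 'ft_torque': array([ 0.00874767,  0.07091938, -0.02979152]), 'gripper_force': 0.0, 'grip_width': 0.085404952074043}
```

View pics/scene.png

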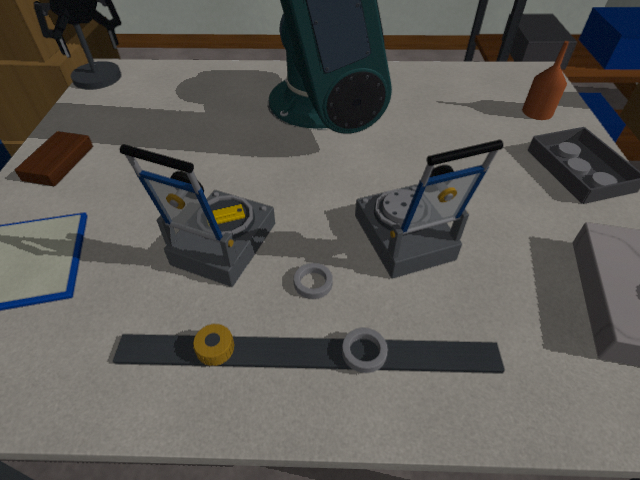

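View pics/top.png

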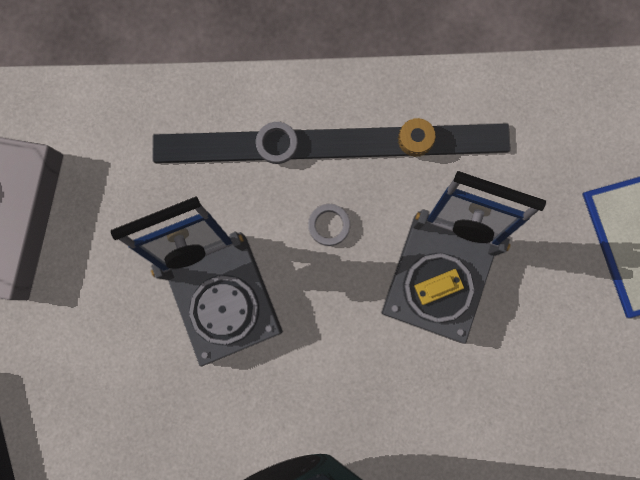

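The valve plate is in the left press: top image (223,310), scene image (397,208). The left cover leans open, with its bar running from (114,234) to (199,201) in top and from (430,158) to (500,146) in scene. I'll enlarge both views to measure.

```bash
python3 - <<'E'
import cv2
a=cv2.imread("pics/top.png")[190:375,100:300]; cv2.imwrite("pics/t2.png",cv2.resize(a,None,fx=3.2,fy=3.2,interpolation=cv2.INTER_CUBIC))
a=cv2.imread("pics/scene.png")[130:280,345:515]; cv2.imwrite("pics/s2.png",cv2.resize(a,None,fx=4,fy=4,interpolation=cv2.INTER_CUBIC))
E
```

```text
(no output)
```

View pics/t2.png

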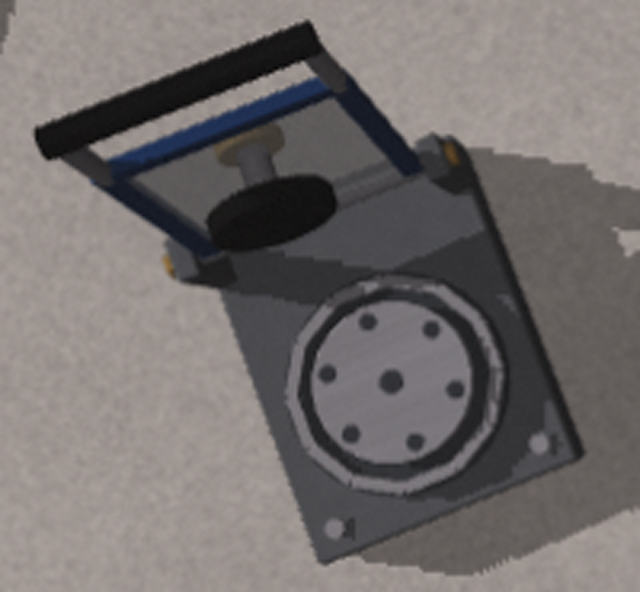

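View pics/s2.png

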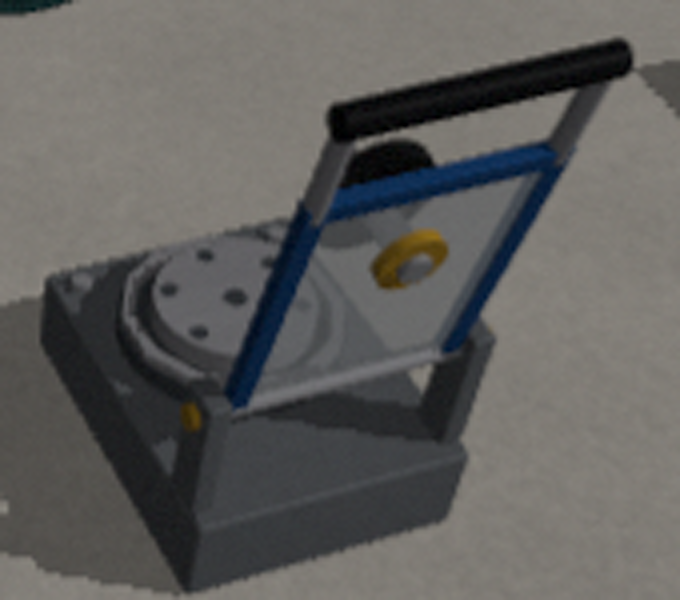

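```bash
cat > geo.py <<'E'
import numpy as np, cv2
from scipy.optimize import least_squares
from workcell import robot
C={n:robot.camera_info(n) for n in("scene","top")}
def proj(n,P):
    c=C[n];K=np.array([[c['fx'],0,c['cx']],[0,c['fy'],c['cy']],[0,0,1]])
    return cv2.projectPoints(np.float64(P).reshape(-1,1,3),cv2.Rodrigues(c['R'])[0],c['t'],K,c['distortion'])[0][:,0]
def loc(th,yend): return [.09-.18*np.cos(th),yend,.105+.18*np.sin(th)]
E
python3 - <<'E'
from geo import *
top=np.array([[44,143],[311,39],[397,385],[322,555],[581,454]])/3.2+[100,190]
sc=np.array([[341,122],[623,57],[200,525],[468,458],[45,282]])/4+[345,130]
def model(p):
    x,y,w,th=p[:4]
    R=np.array([[np.cos(w),-np.sin(w),0],[np.sin(w),np.cos(w),0],[0,0,1]]);o=[x,y,0]
    a,b=loc(th,.055),loc(th,-.055)
    T=np.array([a,b,[0,0,.066],[-.07,.07,.05],[-.07,-.07,.05]])@R.T+o
    S=np.array([b,a,[.11,-.07,.05],[.11,.07,.05],[-.07,-.07,.05]])@R.T+o
    return proj("top",T)-top,proj("scene",S)-sc
r=least_squares(lambda p:np.r_[tuple(m.ravel() for m in model(p))],[.4,.17,.3,1.85],loss='soft_l1')
print(r.x);[print(m.round(1)) for m in model(r.x)]
p=r.x
# feasibility of arc
from workcell import robot
w=p[2];ex=np.array([np.cos(w),np.sin(w),0]);ey=np.array([-np.sin(w),np.cos(w),0]);ez=np.array([0,0,1.])
def pose(th,phi,s,back=.015):
    z=np.cos(phi)*ex-np.sin(phi)*ez; x=s*ey; y=np.cross(z,x)
    l=loc(th,0);B=np.array([p[0],p[1],0])+l[0]*ex+l[2]*ez
    return B+z*back,np.c_[x,y,z]
for s in(1,-1):
  for f1,f0 in((90,45),(80,45),(70,45),(70,60),(60,30)):
    out=[]
    for th in np.linspace(p[3],0.03,7):
        phi=np.radians(f0+(f1-f0)*th/1.85)
        q=robot.solve_ik(*pose(th,phi,s)); out.append(None if q is None else np.round(q).astype(int).tolist())
    print(s,f1,f0,out)
E
```

```text
[0.5062906  0.17762753 0.37158755 1.75252499]
[[ 0.7  0.1]
 [-0.9 -0.8]
 [-0.9 -1.9]
 [-0.5  2.9]
 [-0.4 -0. ]]
[[-0.  -0. ]
 [-2.7 -0.1]
 [-0.5  1.9]
 [ 0.7 -1.3]
 [-1.6 -1.5]]
1 90 45 [[12, 27, 21, 82, 0, 81], [11, 16, 4, 68, 2, 80], [9, 7, -12, 55, 3, 79], [7, -1, -27, 41, 6, 77], [4, -6, -42, 25, 8, 75], [2, -8, -57, 5, 12, 74], None]
1 80 45 [[12, 20, 8, 67, 2, 81], [10, 11, -5, 57, 3, 80], [9, 3, -19, 46, 5, 78], [6, -3, -32, 34, 7, 77], [4, -8, -45, 20, 10, 75], [1, -8, -59, 2, 13, 74], None]
1 70 45 [[11, 14, -4, 52, 4, 80], [10, 6, -14, 45, 5, 79], [8, 0, -25, 37, 6, 78], [6, -6, -37, 27, 8, 77], [3, -9, -49, 15, 11, 75], [1, -9, -61, -1, 13, 74], None]
1 70 60 [[11, 14, -3, 53, 4, 80], [10, 8, -11, 50, 4, 79], [9, 3, -20, 45, 5, 78], [7, -2, -29, 38, 6, 77], [5, -5, -39, 30, 7, 76], [4, -5, -48, 20, 8, 74], [3, -2, -57, 7, 9, 74]]
1 60 30 [[10, 8, -16, 35, 6, 81], [8, 1, -27, 27, 8, 80], [6, -6, -38, 18, 10, 78], [3, -10, -50, 6, 13, 77], [0, -12, -63, -9, 16, 76], None, None]
-1 90 45 [[12, 27, 21, 82, 0, -99], [11, 16, 4, 68, 2, -100], [9, 7, -12, 55, 3, -101], [7, -1, -27, 41, 6, -103], [4, -6, -42, 25, 8, -105], [2, -8, -57, 5, 12, -106], None]
-1 80 45 [[12, 20, 8, 67, 2, -99], [10, 11, -5, 57, 3, -100], [9, 3, -19, 46, 5, -102], [6, -3, -32, 34, 7, -103], [4, -8, -45, 20, 10, -105], [1, -8, -59, 2, 13, -106], None]
-1 70 45 [[11, 14, -4, 52, 4, -100], [10, 6, -14, 45, 5, -101], [8, 0, -25, 37, 6, -102], [6, -6, -37, 27, 8, -103], [3, -9, -49, 15, 11, -105], [1, -9, -61, -1, 13, -106], None]
-1 70 60 [[11, 14, -3, 53, 4, -100], [10, 8, -11, 50, 4, -101], [9, 3, -20, 45, 5, -102], [7, -2, -29, 38, 6, -103], [5, -5, -39, 30, 7, -104], [4, -5, -48, 20, 8, -106], [3, -2, -57, 7, 9, -106]]
-1 60 30 [[10, 8, -16, 35, 6, -99], [8, 1, -27, 27, 8, -100], [6, -6, -38, 18, 10, -102], [3, -10, -50, 6, 13, -103], [0, -12, -63, -9, 16, -104], None, None]
```

```bash
cat > fit.py <<'E'
from geo import *
top=np.array([[44,143],[311,39],[397,385],[322,560],[581,456]])/3.2+[100,190]
sc=np.array([[341,122],[623,57],[200,525],[468,458],[45,282]])/4+[345,130]
def tri(a,b):
    return least_squares(lambda X:np.r_[(proj("top",X)-a)[0],(proj("scene",X)-b)[0]],[.6,.2,.2])
for a,b in((top[0],sc[1]),(top[1],sc[0]),((np.array([391,382])/3.2+[100,190]),np.array([235,297])/4+[345,130])):
    r=tri(a,b);print(r.x.round(4),r.fun.round(1))
def model(p):
    x,y,w,th=p[:4]
    R=np.array([[np.cos(w),-np.sin(w),0],[np.sin(w),np.cos(w),0],[0,0,1]]);o=[x,y,0]
    a,b=loc(th,.056),loc(th,-.056)
    T=np.array([a,b,[0,0,.066],[-.07,.07,.05],[-.07,-.07,.05]])@R.T+o
    S=np.array([b,a,[.11,-.07,.05],[.11,.07,.05],[-.07,-.07,.05]])@R.T+o
    return proj("top",T)-top,proj("scene",S)-sc
if __name__=="__main__":
  for th0 in(None,1.85):
    r=least_squares(lambda p:np.r_[tuple(m.ravel() for m in model(p if th0 is None else [*p[:3],th0]))],[.4,.17,.3,1.85],loss='soft_l1')
    print(r.x,r.cost);[print(m.round(1).tolist()) for m in model(r.x)]
E
python3 fit.py
```

```text
[0.6009 0.2755 0.2819] [-1.  -0.2 -1.1  0.1]
[0.6395 0.1705 0.2812] [-0.4 -0.  -0.5  0. ]
[0.5048 0.1785 0.0728] [-0.4 -0.  -0.5  0. ]
[0.50555507 0.1776202  0.37107276 1.7573169 ] 8.360189544857354
[[-0.2, 0.3], [-0.3, -1.2], [-0.9, -1.5], [-0.6, 1.8], [-0.4, -0.1]]
[[-0.5, 0.2], [-1.9, -0.1], [-0.5, 1.6], [0.6, -1.5], [-1.6, -1.8]]
[0.50169598 0.17556771 0.35422174 1.85      ] 46.184311045684524
[[-0.5, -9.5], [-0.6, -9.2], [0.4, 0.9], [-0.3, 3.8], [0.5, 3.2]]
[[1.2, 7.6], [1.0, 7.5], [-3.1, -0.3], [-1.4, -2.4], [-2.4, -3.6]]
```

```bash
cat > plan.py <<'E'
from geo import *
p=[.5053,.1779,.367,1.757]
w=p[2];ex=np.array([np.cos(w),np.sin(w),0]);ey=np.array([-np.sin(w),np.cos(w),0]);ez=np.array([0,0,1.])
def phi(th): return np.radians(60+15*th/1.757)
def pose(th,back=.015,s=1,ph=None):
    ph=phi(th) if ph is None else ph
    z=np.cos(ph)*ex-np.sin(ph)*ez; x=s*ey
    l=loc(th,0);B=np.array([p[0],p[1],0])+l[0]*ex+l[2]*ez
    return B+z*back,np.c_[x,np.cross(z,x),z]
def st(*a):
    s=robot.read_state();print(*a,round(s['time_s'],2),s['eef_pos'].round(4),s['ft_force'].round(1),round(s['grip_width'],4),round(float(s['gripper_force']),1))
E
python3 - <<'E'
from plan import *
robot.servo_line([.235,-.47,.46],max_speed=.3); st()
robot.move_gripper(.05)
P,R=pose(p[3],-.10); robot.move_pose(P,R); st()
cv2.imwrite("pics/w1.png",robot.camera("wrist"))
E
```

```text
1.3 [ 0.235  -0.4699  0.4594] [-0.5  0.2  0. ] 0.0857 0.0
4.47 [0.5966 0.2122 0.3785] [-0.   0.2 -0.1] 0.0498 0.0
```

View pics/w1.png

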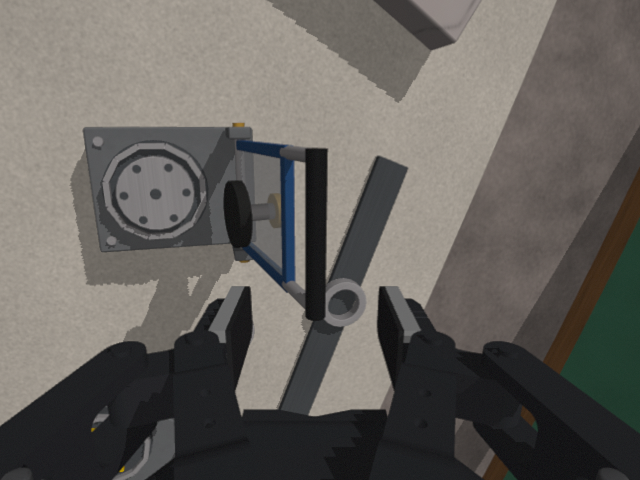

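The bar (column 315, rows 150–318) is parallel to the pads and centred between the fingers. Inserting now.

```bash
python3 - <<'E'
from plan import *
P,R=pose(p[3]); h=robot.servo_line(P,max_speed=.08,until_force=5); st(h)
if not h:
    robot.move_gripper(.019,20); st()
    cv2.imwrite("pics/w2.png",np.hstack([robot.camera("wrist")[100:400,150:500],robot.camera("scene")[100:400,300:600]]))
E
```

```text
False 6.1 [0.6242 0.2236 0.2679] [-0.4  0.4 -0. ] 0.0498 0.0
6.5 [0.6241 0.2235 0.2675] [ 0.5 -0.4  0.4] 0.0188 0.0
```

View pics/w2.png

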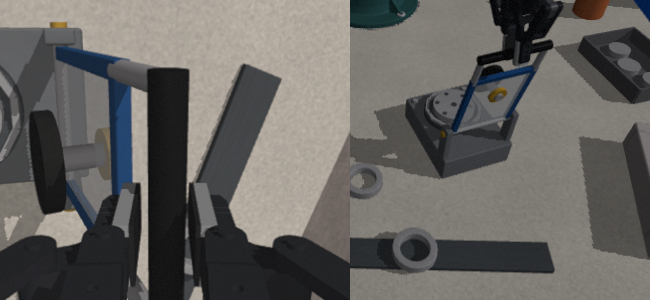

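The bar sits at column 168 of the crop, between both pads and near its middle. Swinging it along the arc now.

```bash
python3 - <<'E'
from plan import *
ths=np.linspace(p[3],.16,22)[1:]
for i,t in enumerate(ths):
    P,R=pose(t); h=robot.servo_line(P,max_speed=.05,rot=R,until_force=10)
    if i%4==0 or h: st(round(t,3),h)
    if h: break
cv2.imwrite("pics/w3.png",np.hstack([robot.camera("top")[150:400,60:360],robot.camera("scene")[80:330,300:600]]))
E
```

```text
1.681 False 7.02 [0.6113 0.2186 0.2698] [0.2 0.3 0.1] 0.0191 0.0
1.377 False 8.68 [0.5611 0.1994 0.2674] [-1.1  0.5  0.1] 0.0189 0.5
1.073 False 10.35 [0.5139 0.1813 0.2491] [-1.7  0.2  0.3] 0.0192 0.8
0.768 False 12.02 [0.4739 0.1659 0.2163] [-4.2  0.8  0. ] 0.0188 1.5
0.464 False 13.69 [0.4449 0.1548 0.172 ] [-6.1 -0.7  0.2] 0.0189 2.6
0.16 False 15.39 [0.4301 0.149  0.1207] [-5.2 -0.2 -1.8] 0.0189 2.8
```

View pics/w3.png

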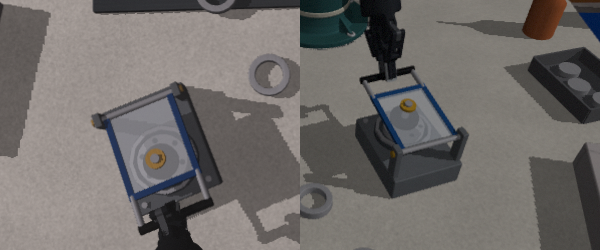

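The cover is nearly closed and held on the lower finger. Lowering slowly onto the plate.

```bash
python3 - <<'E'
from plan import *
for t in np.linspace(.16,.025,10)[1:]:
    P,R=pose(t); h=robot.servo_line(P,max_speed=.015,rot=R); robot.dwell(.1); st(round(t,3),h)
cv2.imwrite("pics/w4.png",np.hstack([robot.camera("wrist")[100:400,150:500],robot.camera("scene")[80:380,300:600]]))
E
```

```text
0.145 False 15.92 [0.4299 0.1489 0.1181] [-5.3 -0.4 -1. ] 0.0192 2.5
0.13 False 16.34 [0.4297 0.1488 0.1154] [-3.5  1.3 -1.3] 0.0191 1.8
0.115 False 16.77 [0.4294 0.1486 0.1127] [-2.  -0.2 -2.9] 0.0189 1.2
0.1 False 17.19 [0.429  0.1485 0.1099] [-1.8 -0.6 -2.4] 0.0196 1.2
0.085 False 17.62 [0.4287 0.1485 0.1071] [-1.6 -0.8 -2.5] 0.0194 1.3
0.07 False 18.04 [0.4287 0.1484 0.1046] [-1.5 -0.6 -1.5] 0.0189 1.0
0.055 False 18.47 [0.4287 0.1484 0.102 ] [-0.2  0.2 -0.2] 0.0186 0.0
0.04 False 18.89 [0.4284 0.1483 0.0992] [-0.1 -0.4 -0.7] 0.0192 0.0
0.025 False 19.32 [0.4283 0.1483 0.0964] [-0.4  0.2  0.9] 0.019 0.0
```

View pics/w4.png

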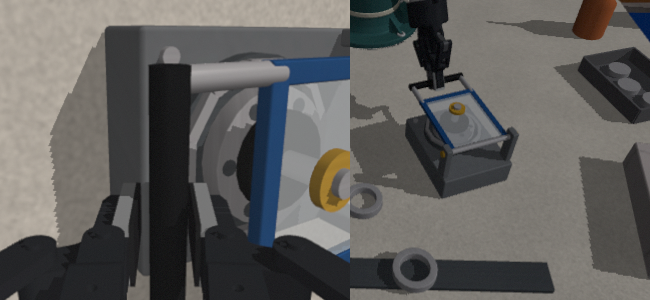

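The bar force went to zero at nominal angle 0.055, so the pad is resting on the plate. Next I release, re-orient above the bar and press.

```bash
cat > fz.py <<'E'
from plan import *
def fz(n=8):
    v=[]
    for _ in range(n): v.append(robot.read_state()['ft_force'][2]); robot.dwell(.02)
    return np.mean(v)
E
python3 - <<'E'
from fz import *
robot.move_gripper(.03); st()
P,R=pose(.025,-.11); robot.servo_line(P,max_speed=.1); st()
robot.move_gripper(0.,20)
B,_=pose(.03,0); Rd=np.c_[ex,-ey,-ez]
robot.move_pose(B+[0,0,.06],Rd); st(B)
robot.dwell(.3); f0=fz()
robot.servo_line(B+[0,0,.017],max_speed=.06)
h=robot.servo_line(B-[0,0,.004],max_speed=.008,until_force=4); z=robot.read_state()['eef_pos'][2]; st(h,f0)
E
```

```text
19.68 [0.4283 0.1483 0.0965] [-0.7  1.1 -0.2] 0.0298 0.0
21.08 [0.3702 0.1261 0.2045] [ 0.5 -0.2 -1.1] 0.0298 0.0
[0.42136888 0.14563555 0.11039919] 22.98 [0.4212 0.1456 0.1705] [-1.5 -1.  -0.6] 0.0001 0.0
True -0.21912807201572998 25.77 [0.4212 0.1456 0.1156] [0.7 0.  3.3] -0.0001 1.8
```

```bash
python3 - <<'E'
from fz import *
s=robot.read_state()['eef_pos']; x,y,z=s; f0=-.2
f=fz(5)-f0; print(f); tz=z
for k in range(25):
    if f>=9.5: break
    tz-=.0004 if f<7 else .00015
    robot.servo_line([x,y,tz],max_speed=.01); f=fz(5)-f0; print(round(tz,5),round(f,2))
for _ in range(9): print(round(fz(8)-f0,2),end=' ')
st()
cv2.imwrite("pics/w5.png",robot.camera("scene"))
robot.servo_line([x,y,z+.004],max_speed=.01); robot.servo_line([x,y,.3],max_speed=.15); robot.dwell(.3); st()
cv2.imwrite("pics/w6.png",np.hstack([robot.camera("top")[120:400,80:360],robot.camera("scene")[100:380,100:520]]))
E
```

```text
3.5271134602997343
0.11521 5.1
0.11481 4.96
0.11441 6.08
0.11401 6.38
0.11361 6.83
0.11321 8.17
0.11306 7.93
0.11291 8.74
0.11276 9.22
0.11261 8.9
0.11246 9.64
9.9 9.62 9.83 9.63 9.41 9.89 9.51 9.76 9.49 30.72 [0.4211 0.1455 0.1126] [-2.3 -0.1  8.4] -0.0001 4.7
33.28 [0.4211 0.1455 0.2998] [-0.5  0.1  1. ] 0.0003 0.0
```

View pics/w6.png

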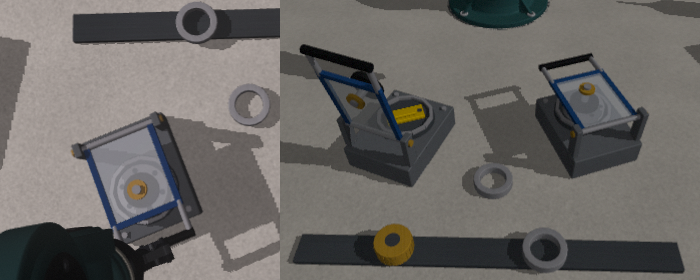

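The left cover is closed on the plate. The right cover is still open with the clamp in place, the rings and spacer haven't moved, and the robot is clear.

```bash
python3 -c "
from workcell import robot
print(robot.sign_off())"
```

```text
the job is handed in; nothing more can be done
None
```

The left press's cover was lowered under control onto the valve plate, pressed on its bar at about 9.7 N for about 1.5 s and left closed; the right cover is still open, and nothing else looks moved in the final pictures (job handed in at about 33 s).

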